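Draw the turner out through the half-open tool box

TASK

Slide the orange cover of the tool box fully open, to its stop over the grey panel. The opening is shorter than the turner lying inside, so take the turner by its handle, tilt it handle end up and draw it out diagonally through the opening. Finish while still holding it still in the gripper, with the whole turner at least 6 cm higher than the top of the box, leave the cover open, and do not disturb the other things on the table.

Things in the scene. Friction and masses are not known exactly. Their poses are not given: they have to be found in the camera images.
- tool_box: Black bin, 397 x 162 mm, fixed to the table, with an aluminium cover frame on its rim, 94 mm tall in all. Origin: centre of its underside; x along its length, roughly to the robot's left (within 25 degrees), y across, z up. Inside 368 x 132 mm, cork-lined floor at z = 2 mm. A fixed grey panel (z 80 to 84 mm) covers the half x = -188 to 0 mm; the orange cover shuts the rest.
- opening (a point): Middle of the opening that the orange cover shuts: box x = 92 mm, y = 0, z = 84 mm. The opening runs from the grey panel's edge at x = 0 to an end bar at x = 185 to 196 mm (top z 84 mm), between side rails 142 mm apart (tops z 94 mm).
- cover (a joint): Slide of the orange cover panel (186 x 140 x 4 mm, z 85 to 90 mm in the box). 0 = shut, over x = 0 to 186 mm of the box; grows as it slides along the box's -x over the grey panel; 0.182 m = fully open, at its stop. Starts 0 to 90 mm open, takes 2 to 3 N, stays where left. A raised strip on its +x edge reaches z 94 mm.
- cover_grip (a point): Grip point of the cover's upright black handle, a bar 18 mm thick along the box's x, 60 mm long along its y, 31 mm tall above the panel (top at z 121 mm in the box). The point is at its centre, z 112 mm; it lies at box x = 22 mm when shut and -160 mm when open.
- turner: Loose steel turner with a black grip, 311 x 68 x 24 mm, 0.1 to 0.17 kg, flat on the box floor. Origin: centre of its underside; x to the blade, along the box's -x (within 2 degrees), z up. Grip: x -155 to -40 mm, 28 mm wide, centred at y = 5 mm, z 0 to 24 mm, beneath the opening. Shank and blade: x -40 to 156 mm, up to 68 mm wide, 19 mm high, under the grey panel.
- turner_grip (a point): Middle of the turner's black grip, at x = -90 mm, y = 5 mm, 12 mm above its underside. It lies near the middle of the box's width, so open fingers have room on both sides (at least 57 mm from here to either wall).
- turner_butt (a point): Butt end of the turner's grip, at x = -155 mm, 12 mm above its underside.
- turner_tip (a point): Middle of the front edge of the turner's blade, at x = 155 mm, about 14 mm above the plane of its underside: the blade is bent up a little, so the turner rests with this edge sunk to the floor and is itself about 2 degrees handle-up.
- scraper: Bystander: stiff scraper with a black grip, 217 x 60 x 21 mm, lying beside the wooden reel; origin under its centre.
- timer: Bystander: white kitchen timer with a red knob, 62 x 62 x 51 mm, near the front right; origin under its centre.
- tape: Bystander: roll of tan tape, 96 mm across, 25 mm high, at the back left; origin under its centre.
- marker: Bystander: black and white marker pen, 135 x 17 mm, lying near the front right; origin under its centre.
- driver: Bystander: screwdriver with a green grip and red end cap, 216 x 40 mm, lying at the front right; origin under its centre.

How it is judged:
By the outcome, as a careful person would: the job done as asked, in the order asked, and still so for the second after the job is handed in, while the arm keeps its last pose, push and grip.
It also fails if it takes over 48 s, if anything falls off the work surface, if the arm or the gripper's body presses on something with over 40 N, if the wrist force passes 120 N, or if a joint passes its speed limit or range.

ROBOT

A 6-joint arm with a two-finger parallel gripper is mounted at the origin on a cart in front of the work surface, level with it; the furniture and walls round the work are solid. World frame = base frame: x ahead of the robot, y to its left, z up, the work surface at z = 0. Lengths are in m, angles in rad, forces in N, time in s.
With the tool pointing down it reaches from about 0.375 to 0.975 m from the base axis. Payload 3.8 kg.
Tool frame: the origin (TCP) lies at the very end of the fingers, on their centre line; the grasp point (between the pads) lies 19 mm behind it; z points along the fingers, y is the line along which they close (so a half turn about z gives the same grasp; the last joint's range is limited). The gripper opens to 85 mm and grips with 20 to 120 N. Pads are 22 mm wide; open, the fingers measure 114 mm over their backs; the gripper's body (76 mm by 85 mm) begins 54 mm behind the grasp point. The pads swing forward as they close: fully open they stand 13 mm farther back than shut.
Start: joints at [-1.284, 0.264, 1.604, -0, 1.274, -0.037], TCP at [0.215, -0.64, 0.231] pointing down, gripper open.
Joint ranges: [-2.63, 2.63], [-0.94, 2.18], [0.31, 2.57], [-1.31, 4.45], [0, 2.66], [-2.55, 2.55]. Speed limits (rad/s): [2.57, 2.57, 3.14, 3.14, 3.14, 3.14].

INTERFACE

Orientations are given as a rotation vector (axis times angle).
In Python, from workcell import monitor, viewer, job gives the robot as it stands. The module is installed in compiled form; this text tells all that it offers.
- The arm moves only by the tool step_arm, never from a script. Its argument "series" is one flat list of numbers, 4 for each row, row after row: the shift along the tool's x, y, z in m, then the turn about the tool's z in rad. A call has 1 to 8 rows; each row is the pose to reach, as a shift and turn from the pose commanded when the call began, along the tool's axes at that moment; what a row does not reach only later rows make up. A row lasts 1/8 s, in which the tool goes at most 62.5 mm and 10.7 degrees, less where a joint would pass 70% of its speed; a pose out of reach is approached as far as the arm can. A call with a gripper value outside its range is refused whole. "gripper" is the opening, from 0 (shut) to 1 (fully open), set as the call begins (left out, the last holds). The fingers move at their own pace and stop on an object; "newtons" is the grip in N (left out, the last holds). Time passes only in rows, so rows that repeat a pose let the fingers close. It gives the time, the measured TCP pose, the force, the opening and the grip force at its end, in the units of the state.
- monitor.read_state(): the state, without advancing time (a new reading comes with each control period).
- viewer.read_camera(name): name is "side" or "top" or "wrist"; returns a dict with "image" (420x560x3 uint8, red, green, blue), "intrinsics" (3x3 intrinsics, pixels), "T" (4x4, takes a point from camera to world coordinates); the wrist camera has in their place "hand_eye" (4x4, takes a point from camera to tool coordinates, whose origin is the TCP and whose axes are the flange's). Camera axes: x right, y up, looking along -z (the intrinsics and any distortion apply to the point x, -y, -z); pixel columns grow to the right and rows downward; lengths in m; the calibration is good to about 2 mm. The wrist camera is an equidistant fisheye: a pixel r from the principal point sees the ray r / f radians off the axis. A picture is of the moment at which its call begins: read the wrist's pose just before it. There is no depth.
- job.finish_job(): hands the job in; it is judged then, once.
Trained networks look in a picture, given as the dict that the camera call returned (one of the last four; its "shot" number tells which), for a name from the list of things; names that differ only in an ending like _2 or _b are one class to them, and where a whole thing is asked for, a point or a joint stands for the part that bears it (a point fixed in the world has none). Each returns a list of dicts, best first, with "score" (0 to 1); they miss things now and then, are a little off and sometimes report something else, mostly with a low value. They report only what shows in the picture. A call takes as long as a camera call.
- viewer.boxes_of(picture, label): "extent" ([centre column, centre row, width, height] in pixels, round what is visible of it).
- viewer.spot_point(picture, label): "point" ([column, row] in pixels: a listed point, or the origin of a listed thing).
The state is a dict: "time": time; "q": joint angles; "joint_vel": joint speeds; "joint_torque": joint torques, N m; "tool_pos": TCP position; "tcp_rot": TCP orientation; "wrist_force": force on the tool from outside, world axes, zero at the start; "torque": the same for the moment, N m; "width": opening from 0.0 (shut) to 1.0 (fully open); "grip_force": force on a finger pad.
Only numpy, scipy, OpenCV 4.12 (cv2) and the standard library are available. Lean on these libraries where they do the work, as an engineer would, in place of code of your own. Each camera call takes 0.05 s, during which the arm holds its last target. There are 200 camera calls.

## Working session

There is one attempt and no reset: what is moved stays moved. The work goes in short steps, Python scripts to look and compute and a tool call to move; the robot and the scene stay as the last step left them, time stands still between calls to the robot, and variables do not carry over. Pictures are saved under pics/ and viewed, at most 10 in all, crops included, and the job is handed in when it is done.

Besides the shell and the picture viewer there is one more tool, called after "Emit:" as name(argument=value, ...) on one line, values as JSON. step_arm: Moves the arm, as the interface text tells. Its arguments: {"type":"object","properties":{"series":{"type":"array"},"gripper":{"type":"number"},"newtons":{"type":"number"}},"required":["series"]}

```bash
mkdir -p pics; cat > h.py <<'E'
import numpy as np, cv2
from scipy.spatial.transform import Rotation as R
from workcell import monitor, viewer, job
def on_plane(p,uv,z):
    K,T=np.array(p["intrinsics"]),np.array(p["T"])
    d=np.linalg.inv(K)@[uv[0],uv[1],1]; d=T[:3,:3]@[d[0],-d[1],-d[2]]
    o=T[:3,3]; return o+d*(z-o[2])/d[2]
def proj(p,X):
    K,T=np.array(p["intrinsics"]),np.array(p["T"])
    c=T[:3,:3].T@(np.array(X)-T[:3,3]); q=K@[c[0],-c[1],-c[2]]; return q[:2]/q[2]
def to_tool(s,X):
    return R.from_rotvec(s["tcp_rot"]).inv().apply(np.array(X)-s["tool_pos"])
def save(p,n): cv2.imwrite("pics/"+n,cv2.cvtColor(p["image"],cv2.COLOR_RGB2BGR))
E
python3 - <<'E'
from h import *
np.set_printoptions(precision=4,suppress=True)
s=monitor.read_state(); print(s["tool_pos"],s["tcp_rot"],s["time"])
print(R.from_rotvec(s["tcp_rot"]).as_matrix())
Z=dict(tool_box=0,opening=.084,cover_grip=.112,turner_grip=.02,turner_butt=.02)
for c in("top","side"):
    p=viewer.read_camera(c); save(p,c+"0.png"); print(c,p["T"][:3])
    for n,z in Z.items():
        for d in viewer.spot_point(p,n)[:2]: print(n,d["score"],d["point"],on_plane(p,d["point"],z))
    if c=="top":
        for n in "scraper timer tape marker driver".split():
            for d in viewer.spot_point(p,n)[:1]: print(n,d["score"],on_plane(p,d["point"],.0)[:2])
E
```

```text
[ 0.2146 -0.6392  0.23  ] [-3.0983 -0.5061  0.0004] 0.0
[[ 0.948   0.3182 -0.0006]
 [ 0.3182 -0.948   0.0022]
 [ 0.0001 -0.0022 -1.    ]]
top [[ 0.0265  0.9921 -0.1225  0.466 ]
 [-0.9994  0.0288  0.0167 -0.0933]
 [ 0.0201  0.122   0.9923  1.2647]]
tool_box 0.82 [209.2, 232.0] [0.5396 0.1024 0.    ]
opening 0.74 [173.1, 225.2] [0.5513 0.1934 0.084 ]
cover_grip 0.9 [209.3, 231.7] [0.5339 0.0849 0.112 ]
scraper 0.87 [ 0.7721 -0.1075]
timer 0.74 [ 0.3987 -0.2462]
tape 0.91 [0.745  0.3497]
marker 0.48 [ 0.4056 -0.3664]
driver 0.8 [ 0.4135 -0.498 ]
side [[-0.861  -0.3542  0.3651  1.0723]
 [ 0.5083 -0.5702  0.6454  0.7726]
 [-0.0204  0.7412  0.671   0.9988]]
tool_box 0.83 [317.3, 252.3] [0.5281 0.0916 0.    ]
opening 0.98 [337.5, 256.0] [0.5306 0.1926 0.084 ]
opening 0.44 [341.4, 284.5] [0.5849 0.2817 0.084 ]
cover_grip 0.81 [313.5, 230.0] [0.5464 0.0869 0.112 ]
turner_grip 0.57 [333.4, 270.3] [0.5389 0.1917 0.02  ]
turner_butt 0.55 [343.0, 283.2] [0.5438 0.2461 0.02  ]
```

View pics/top0.png

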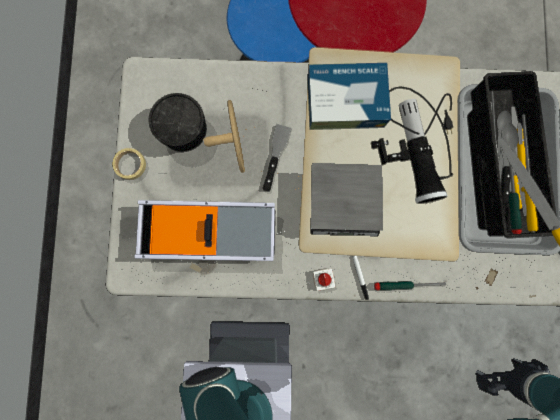

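View pics/side0.png

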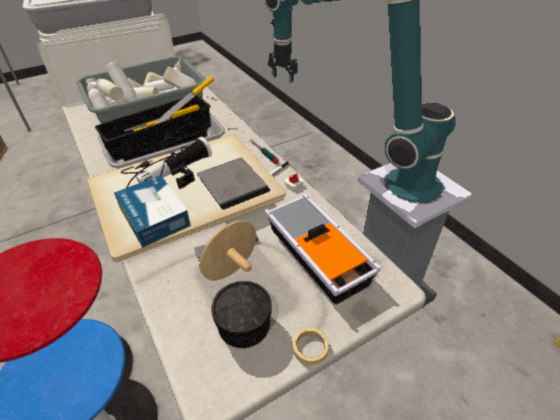

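```bash
python3 - <<'E'
from h import *
np.set_printoptions(precision=4,suppress=True)
for c in("top","side"):
    p=viewer.read_camera(c); im=p["image"]; h=cv2.cvtColor(im,cv2.COLOR_RGB2HSV)
    m=((h[...,0]>5)&(h[...,0]<18)&(h[...,1]>200)&(h[...,2]>150)).astype(np.uint8)
    n,l,st,_=cv2.connectedComponentsWithStats(m); k=1+np.argmax(st[1:,4])
    ys,xs=np.where(l==k); P=np.array([on_plane(p,(x,y),.09)[:2] for x,y in zip(xs,ys)],np.float32)
    r=cv2.minAreaRect(P); print(c,r); print(cv2.boxPoints(r))
    if c=="top":
        cv2.imwrite("pics/crop.png",cv2.resize(cv2.cvtColor(im[185:275,120:290],cv2.COLOR_RGB2BGR),None,fx=4.5,fy=4.5,interpolation=cv2.INTER_CUBIC))
E
```

```text
top ((0.5394935011863708, 0.1623125672340393), (0.13779383897781372, 0.1857490986585617), 0.407898873090744)
[[0.4699 0.2547]
 [0.4713 0.0689]
 [0.609  0.0699]
 [0.6077 0.2557]]
side ((0.5371654033660889, 0.16352704167366028), (0.1359284520149231, 0.18369325995445251), 0.4974175691604614)
[[0.4684 0.2548]
 [0.47   0.0711]
 [0.6059 0.0723]
 [0.6043 0.256 ]]
```

View pics/crop.png

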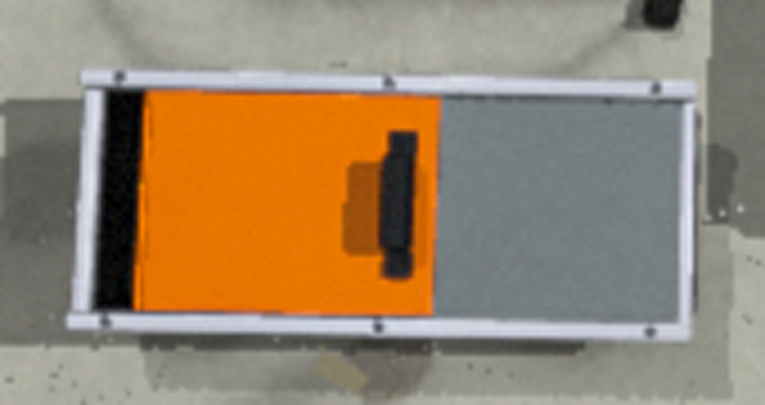

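The cover shows about 26 mm open: the black gap is at crop columns 103–143 and the handle at crop (398,205). The box x axis is close to world +y and the cover grip is at about (0.539, 0.088). I'll move over the handle's +x side with the fingers turned to close across the box.

Emit:
step_arm(series=[0.55, -0.619, 0.03, -1.253, 0.55, -0.619, 0.03, -1.253, 0.55, -0.619, 0.03, -1.253, 0.55, -0.619, 0.03, -1.253, 0.55, -0.619, 0.03, -1.253, 0.55, -0.619, 0.03, -1.253, 0.55, -0.619, 0.03, -1.253, 0.55, -0.619, 0.03, -1.253], gripper=0.2)

```text
time: 1.95
tool_pos: [0.4112, -0.1784, 0.2136]
tcp_rot: [2.213, 2.228, 0.001]
wrist_force: [1.2, 0.0, 0.7]
width: 0.203
grip_force: 0.0
```

```bash
python3 - <<'E'
from h import *
np.set_printoptions(precision=4,suppress=True)
s=monitor.read_state(); print(s["time"],s["tool_pos"],s["q"],to_tool(s,[.539,.123,.2]))
M=R.from_rotvec(s["tcp_rot"]).as_matrix();print(M, np.arctan2(M[1,0],M[0,0]))
p=viewer.read_camera("top")
for c in ((135.1,257.9),(138.2,200.6),(274.7,203.7),(273.3,260.1)): print(on_plane(p,c,.094))
E
```

```text
1.95 [ 0.4112 -0.1784  0.2136] [-0.4651 -0.1657  2.0865  0.0001  1.2191 -0.4717] [0.3006 0.1298 0.0136]
[[-0.0066  1.      0.0016]
 [ 1.      0.0066 -0.0007]
 [-0.0007  0.0016 -1.    ]] 1.577378246085265
[0.4557 0.2918 0.094 ]
[0.6181 0.2943 0.094 ]
[ 0.6206 -0.0958  0.094 ]
[ 0.4598 -0.0964  0.094 ]
```

Emit:
step_arm(series=[0.306, 0.129, 0.014, 0, 0.306, 0.129, 0.014, 0, 0.306, 0.129, 0.014, 0, 0.306, 0.129, 0.014, 0, 0.306, 0.129, 0.014, 0, 0.306, 0.129, 0.014, 0, 0.306, 0.129, 0.06, 0, 0.306, 0.129, 0.1, 0])

```text
time: 3.0
tool_pos: [0.538, 0.1263, 0.1125]
tcp_rot: [2.213, 2.228, 0.001]
wrist_force: [0.2, -0.2, -0.9]
width: 0.202
grip_force: 0.0
```

```bash
python3 - <<'E'
from h import *
np.set_printoptions(precision=4,suppress=True)
s=monitor.read_state(); print(s["time"],s["tool_pos"],to_tool(s,[.539,.128,.098]))
p=viewer.read_camera("side"); save(p,"side1.png")
print(viewer.spot_point(p,"cover_grip")[:1])
cv2.imwrite("pics/s1.png",cv2.resize(cv2.cvtColor(p["image"][150:310,230:400],cv2.COLOR_RGB2BGR),None,fx=3.5,fy=3.5))
E
```

```text
3.0 [0.538  0.1263 0.1125] [0.0017 0.001  0.0145]
[{'point': [314.5, 230.3], 'score': 0.66}]
```

View pics/s1.png

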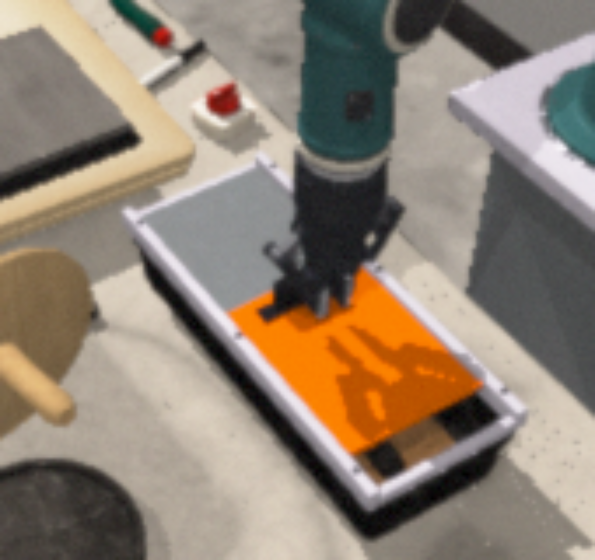

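The two fingertips stand just behind the handle on its +x side, near crop (335,300). I'll go down 13 mm and push.

Emit:
step_arm(series=[0, 0, 0.013, 0, -0.015, 0, 0.013, 0, -0.035, 0, 0.013, 0, -0.06, 0, 0.013, 0, -0.085, 0, 0.013, 0, -0.11, 0, 0.013, 0, -0.135, 0, 0.013, 0, -0.15, 0, 0.013, 0])

```text
time: 4.1
tool_pos: [0.5395, -0.0255, 0.1016]
tcp_rot: [2.215, 2.225, 0.003]
wrist_force: [1.7, 0.9, 0.9]
width: 0.203
grip_force: 1.0
```

Emit:
step_arm(series=[-0.006, 0, 0, 0, -0.01, 0, 0, 0, -0.014, 0, 0, 0, -0.016, 0, 0, 0])

```text
time: 4.6
tool_pos: [0.5387, -0.0392, 0.1002]
tcp_rot: [-2.214, -2.229, 0.0]
wrist_force: [0.9, 2.0, 0.9]
width: 0.199
grip_force: 0.8
```

```bash
python3 - <<'E'
from h import *
np.set_printoptions(precision=4,suppress=True)
p=viewer.read_camera("top"); h=cv2.cvtColor(p["image"],cv2.COLOR_RGB2HSV)
m=(h[...,0]>5)&(h[...,0]<18)&(h[...,1]>200)&(h[...,2]>120); m[:195]=0;m[265:]=0;m[:,:125]=0;m[:,280:]=0
ys,xs=np.where(m); P=np.array([on_plane(p,(x,y),.09)[:2] for x,y in zip(xs,ys)]); print(P.min(0),P.max(0))
s=monitor.read_state(); print(s["time"],s["tool_pos"],s["wrist_force"])
E
```

```text
[ 0.4716 -0.0582] [0.6086 0.1062]
4.65 [ 0.5387 -0.0394  0.1001] [0.2729 1.073  0.316 ]
```

Emit:
step_arm(series=[-0.002, 0, 0, 0, -0.004, 0, 0, 0, -0.006, 0, 0, 0, -0.006, 0, 0, 0])

```text
time: 5.15
tool_pos: [0.5387, -0.0401, 0.1002]
tcp_rot: [-2.212, -2.222, -0.01]
wrist_force: [0.6, 19.6, 3.9]
width: 0.2
grip_force: 9.8
```

The stop is confirmed: 19.6 N with no further motion. I'll rise and move over the opening.

Emit:
step_arm(series=[0.012, 0, 0, 0, 0.02, 0, -0.05, 0, 0.05, 0, -0.1, 0, 0.11, 0, -0.15, 0, 0.17, 0, -0.15, 0, 0.23, 0, -0.15, 0, 0.23, 0, -0.15, 0, 0.23, 0, -0.15, 0], gripper=1)

```text
time: 6.15
tool_pos: [0.537, 0.1846, 0.2496]
tcp_rot: [2.212, 2.23, -0.003]
wrist_force: [0.5, -0.6, 0.9]
width: 0.998
grip_force: 0.0
```

```bash
cat >> h.py <<'E'
def wrist_plane(s,p,uv,z):
    K=np.array(p["intrinsics"]); a=(uv[0]-K[0,2])/K[0,0]; b=(uv[1]-K[1,2])/K[1,1]
    t=np.hypot(a,b); k=np.sin(t)/max(t,1e-9); d=np.array([a*k,-b*k,-np.cos(t)])
    H=np.array(p["hand_eye"]); Rt=R.from_rotvec(s["tcp_rot"]).as_matrix()
    o=Rt@H[:3,3]+s["tool_pos"]; d=Rt@H[:3,:3]@d; return o+d*(z-o[2])/d[2]
E
python3 - <<'E'
from h import *
np.set_printoptions(precision=4,suppress=True)
s=monitor.read_state(); p=viewer.read_camera("wrist"); save(p,"w1.png")
print(s["time"],s["tool_pos"],s["width"])
for n,z in dict(turner_grip=.021,turner_butt=.023,opening=.084,cover_grip=.112).items():
    for d in viewer.spot_point(p,n)[:1]: print(n,d,wrist_plane(s,p,d["point"],z))
p=viewer.read_camera("side")
for n,z in dict(turner_grip=.021,turner_butt=.023,cover_grip=.112).items():
    for d in viewer.spot_point(p,n)[:1]: print(n,d,on_plane(p,d["point"],z))
E
```

```text
6.15 [0.537  0.1846 0.2496] 0.9984562075889089
turner_grip {'point': [283.1, 181.9], 'score': 0.62} [0.5385 0.1788 0.021 ]
turner_butt {'point': [286.0, 124.1], 'score': 0.84} [0.5411 0.2464 0.023 ]
opening {'point': [282.9, 186.5], 'score': 0.97} [0.5379 0.1891 0.084 ]
turner_grip {'point': [330.9, 268.3], 'score': 0.88} [0.5413 0.1819 0.021 ]
turner_butt {'point': [341.5, 285.9], 'score': 0.6} [0.5553 0.2532 0.023 ]
cover_grip {'point': [289.1, 200.9], 'score': 0.9} [ 0.5383 -0.069   0.112 ]
```

View pics/w1.png

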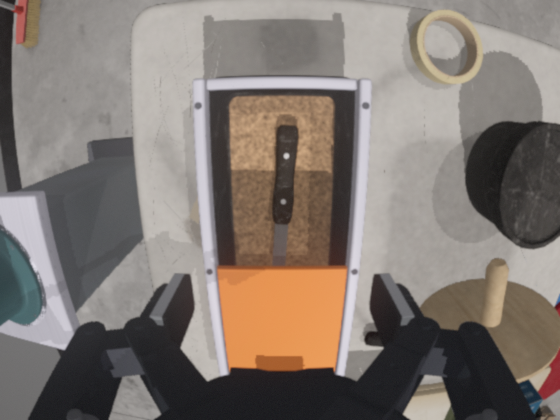

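The cover is open. The black grip runs from image (286,125) to (283,222), with its middle at about world (0.540, 0.180) and the butt at y ≈ 0.247. I'll grasp slightly towards the butt, at y = 0.190.

Emit:
step_arm(series=[0.005, 0.003, 0.05, 0, 0.005, 0.003, 0.1, 0, 0.005, 0.003, 0.14, 0, 0.005, 0.003, 0.17, 0, 0.005, 0.003, 0.19, 0, 0.005, 0.003, 0.205, 0, 0.005, 0.003, 0.215, 0], gripper=0.75, newtons=25)

```text
time: 7.48
tool_pos: [0.5408, 0.1897, 0.035]
tcp_rot: [2.215, 2.228, 0.001]
wrist_force: [0.2, 0.3, -0.2]
width: 0.749
grip_force: 0.0
```

Emit:
step_arm(series=[0, 0, 0.012, 0, 0, 0, 0.022, 0, 0, 0, 0.026, 0, 0, 0, 0.026, 0])

```text
time: 7.98
tool_pos: [0.5402, 0.1896, 0.009]
tcp_rot: [-2.215, -2.228, 0.0]
wrist_force: [-0.1, 0.3, 0.0]
width: 0.754
grip_force: 0.0
```

```bash
python3 - <<'E'
from h import *
np.set_printoptions(precision=4,suppress=True)
s=monitor.read_state(); p=viewer.read_camera("wrist"); save(p,"w2.png")
print(s["time"],s["tool_pos"],s["wrist_force"],s["width"])
E
```

```text
7.975 [0.5402 0.1896 0.009 ] [-0.0612  0.2659  0.014 ] 0.7535481940017634
```

View pics/w2.png

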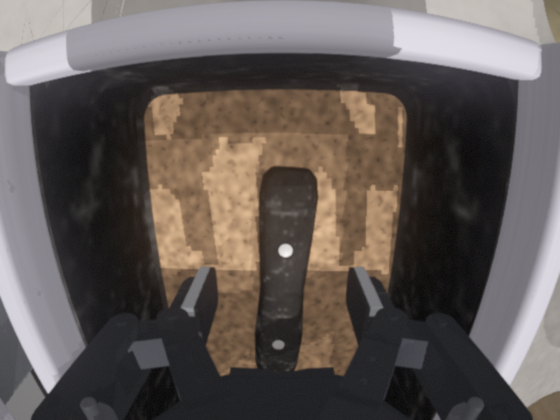

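The fingers (tips at about (205,290) and (360,290)) straddle the grip, which is centred near column 283 with the butt at row 170. I'll close.

Emit:
step_arm(series=[0, 0, 0, 0, 0, 0, 0, 0, 0, 0, 0, 0, 0, 0, 0, 0, 0, 0, 0, 0], gripper=0, newtons=25)

```text
time: 8.65
tool_pos: [0.541, 0.1897, 0.0098]
tcp_rot: [2.214, 2.228, 0.002]
wrist_force: [0.4, -0.6, 4.4]
width: 0.295
grip_force: 24.6
```

Emit:
step_arm(series=[0, 0, -0.008, 0, 0, 0, -0.018, 0, 0, 0, -0.03, 0, 0.002, 0, -0.042, 0, 0.004, 0, -0.052, 0])

```text
time: 9.28
tool_pos: [0.5407, 0.1939, 0.0624]
tcp_rot: [2.214, 2.228, 0.002]
wrist_force: [0.3, 0.1, -0.3]
width: 0.293
grip_force: 24.8
```

```bash
python3 - <<'E'
from h import *
np.set_printoptions(precision=4,suppress=True)
s=monitor.read_state(); print(s["wrist_force"],s["torque"],s["width"],s["tool_pos"])
p=viewer.read_camera("wrist")
for n in("turner_butt","turner_grip"): print(viewer.spot_point(p,n)[:1])
p=viewer.read_camera("side"); save(p,"side2.png")
cv2.imwrite("pics/s2.png",cv2.resize(cv2.cvtColor(p["image"][150:310,250:400],cv2.COLOR_RGB2BGR),None,fx=3.7,fy=3.7))
E
```

```text
[ 0.2579  0.0693 -0.2835] [ 0.1161 -0.0471  0.0161] 0.2928062066856296 [0.5407 0.1939 0.0624]
[{'point': [279.9, 168.8], 'score': 0.85}]
[{'point': [278.1, 296.0], 'score': 0.85}]
```

View pics/s2.png

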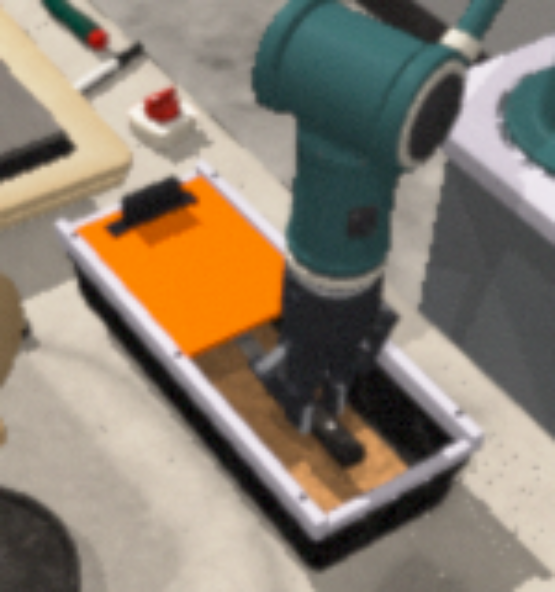

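The turner is held rigidly and still level: the butt is unchanged at row 169 in the wrist view. I'll drop the grip to 20 N and raise it so the shank meets the panel edge and the turner pivots handle-up in the pads.

Emit:
step_arm(series=[0, 0, -0.004, 0, 0, 0, -0.009, 0, 0, 0, -0.014, 0, 0, 0, -0.019, 0], gripper=0, newtons=20)

```text
time: 9.98
tool_pos: [0.5404, 0.1936, 0.0806]
tcp_rot: [2.215, 2.228, 0.0]
wrist_force: [0.1, 0.7, -2.4]
width: 0.289
grip_force: 24.7
```

```bash
python3 - <<'E'
from h import *
np.set_printoptions(precision=4,suppress=True)
s=monitor.read_state(); print(s["wrist_force"],s["torque"],s["width"],s["tool_pos"])
p=viewer.read_camera("wrist")
for n in("turner_butt","turner_grip"): print(viewer.spot_point(p,n)[:1])
H=np.array(p["hand_eye"]);print(H,p["intrinsics"])
E
```

```text
[ 0.0926  0.7283 -2.4138] [ 0.1073 -0.0112 -0.0076] 0.28903926752172054 [0.5404 0.1936 0.0806]
[{'point': [279.0, 168.0], 'score': 0.79}]
[{'point': [282.5, 296.7], 'score': 0.98}]
[[ 0.0008  0.9474  0.32    0.0819]
 [ 1.     -0.0002 -0.0018 -0.0008]
 [-0.0017  0.32   -0.9474 -0.1423]
 [ 0.      0.      0.      1.    ]] [[325.1923   0.     281.5525]
 [  0.     325.1923 212.557 ]
 [  0.       0.       1.    ]]
```

Emit:
step_arm(series=[0, 0, -0.004, 0, 0, 0, -0.008, 0, 0, 0, -0.012, 0])

```text
time: 10.5
tool_pos: [0.5403, 0.1935, 0.0924]
tcp_rot: [-2.215, -2.228, 0.0]
wrist_force: [-0.2, 0.1, -2.0]
width: 0.291
grip_force: 23.6
```

```bash
cat > b.py <<'E'
from h import *
np.set_printoptions(precision=4,suppress=True)
s=monitor.read_state(); print(s["time"],s["wrist_force"],s["torque"],s["width"],s["tool_pos"])
p=viewer.read_camera("wrist")
for d in viewer.spot_point(p,"turner_butt")[:1]:
    # ray in tool frame; butt on circle (radius L about grasp point, tool y~0)
    K=np.array(p["intrinsics"]);H=np.array(p["hand_eye"]);a,b=(np.array(d["point"])-K[:2,2])/K[0,0];t=np.hypot(a,b);k=np.sin(t)/t
    r=H[:3,:3]@[a*k,-b*k,-np.cos(t)];o=H[:3,3]-[0,0,-.019]
    L=.055+.003; B=o@r; D=B*B-(o@o-L*L)
    print(d,"discriminant",D)
    for q in(-1,1):
        if D>0: X=o+r*(-B+q*D**.5); print("tilt deg",np.degrees(np.arctan2(-X[2],X[0])),X)
E
python3 b.py
```

```text
10.5 [-0.1669  0.1126 -2.0065] [0.1475 0.0135 0.0479] 0.29088962013587044 [0.5403 0.1935 0.0924]
{'point': [278.1, 175.1], 'score': 0.73} discriminant 0.00040877103003569837
tilt deg 8.367505819829614 [ 0.0574 -0.0018 -0.0084]
tilt deg -32.45866388007794 [ 0.0489 -0.0022  0.0311]
```

The turner now pivots at about 2 N of contact, tilt ≈ 8°. I'll keep raising, then draw out diagonally.

Emit:
step_arm(series=[0, 0, -0.006, 0, 0, 0, -0.013, 0, 0, 0, -0.02, 0, 0.002, 0, -0.027, 0, 0.004, 0, -0.034, 0])

```text
time: 11.22
tool_pos: [0.5404, 0.1978, 0.1269]
tcp_rot: [2.215, 2.228, 0.001]
wrist_force: [-0.5, -0.8, -2.1]
width: 0.293
grip_force: 20.9
```

```bash
python3 b.py
```

```text
11.225 [-0.525  -0.7952 -2.0962] [ 0.1215 -0.0501 -0.0074] 0.29312486306053787 [0.5404 0.1978 0.1269]
{'point': [279.2, 192.1], 'score': 0.94} discriminant 0.0011471929186782533
tilt deg 20.69430888319738 [ 0.0542 -0.0014 -0.0205]
tilt deg -50.79528964598969 [ 0.0366 -0.0017  0.0449]
```

Emit:
step_arm(series=[0.005, 0, -0.006, 0, 0.011, 0, -0.013, 0, 0.018, 0, -0.02, 0, 0.025, 0, -0.027, 0, 0.032, 0, -0.034, 0, 0.039, 0, -0.041, 0, 0.046, 0, -0.048, 0, 0.053, 0, -0.054, 0])

```text
time: 12.32
tool_pos: [0.54, 0.2511, 0.1807]
tcp_rot: [2.215, 2.228, 0.0]
wrist_force: [0.2, 0.0, -0.4]
width: 0.291
grip_force: 20.3
```

```bash
python3 b.py; python3 - <<'E'
from h import *
p=viewer.read_camera("side")
cv2.imwrite("pics/s3.png",cv2.resize(cv2.cvtColor(p["image"][130:310,240:410],cv2.COLOR_RGB2BGR),None,fx=3.3,fy=3.3))
E
```

```text
12.325 [ 0.1978  0.037  -0.3638] [ 0.0945 -0.0011  0.0161] 0.290843045589123 [0.54   0.2511 0.1807]
{'point': [278.7, 209.6], 'score': 0.9} discriminant 0.0018051225611827558
tilt deg 28.99541797270551 [ 0.0507 -0.0015 -0.0281]
tilt deg -65.25999818428807 [ 0.0243 -0.0021  0.0526]
```

View pics/s3.png

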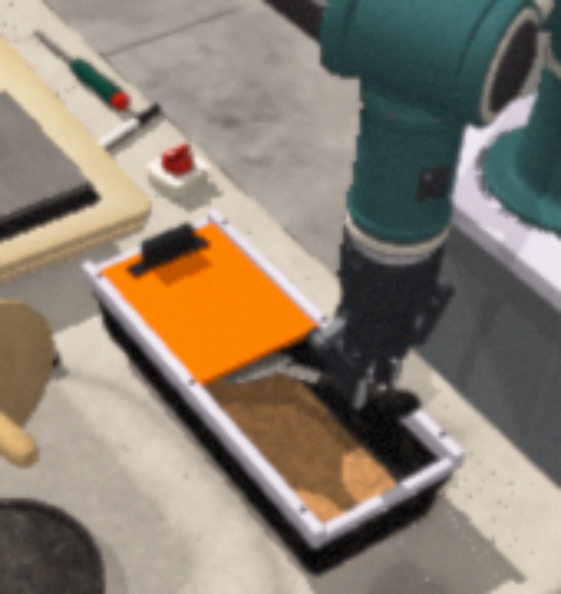

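The blade is coming out at the panel edge (crop (265,368)), with no contact force. I'll continue along the turner's own axis.

Emit:
step_arm(series=[0.012, 0, -0.007, 0, 0.024, 0, -0.014, 0, 0.036, 0, -0.021, 0, 0.048, 0, -0.028, 0, 0.06, 0, -0.036, 0, 0.072, 0, -0.043, 0, 0.084, 0, -0.05, 0, 0.096, 0, -0.058, 0])

```text
time: 13.48
tool_pos: [0.5393, 0.3473, 0.2385]
tcp_rot: [-2.215, -2.228, 0.0]
wrist_force: [-0.4, 0.1, -1.6]
width: 0.287
grip_force: 20.2
```

```bash
python3 b.py; python3 - <<'E'
from h import *
p=viewer.read_camera("side")
d=viewer.spot_point(p,"turner_tip")[:1]; print(d)
if d: print(on_plane(p,d[0]["point"],.10),on_plane(p,d[0]["point"],.13))
cv2.imwrite("pics/s4.png",cv2.resize(cv2.cvtColor(p["image"][130:310,240:410],cv2.COLOR_RGB2BGR),None,fx=3.3,fy=3.3))
E
```

```text
13.475 [-0.3807  0.0974 -1.5937] [ 0.105  -0.0362 -0.0243] 0.28688841984808444 [0.5393 0.3473 0.2385]
[{'point': [326.0, 244.7], 'score': 0.79}]
[0.54251745 0.14870108 0.1       ] [0.56019877 0.16952279 0.13      ]
```

View pics/s4.png

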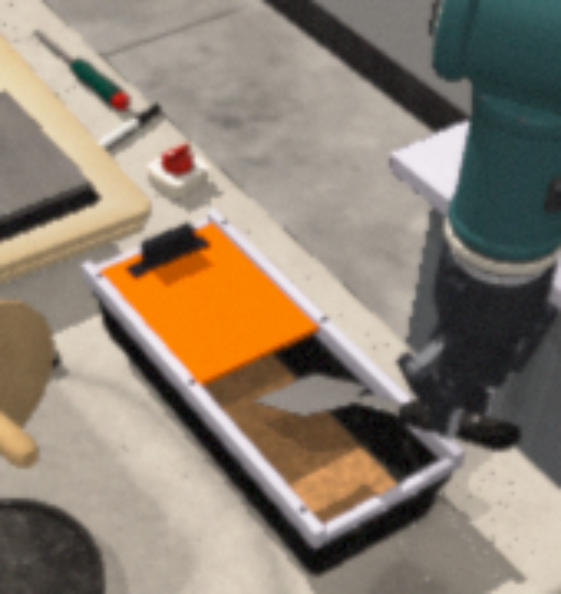

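The blade is clear of the cover edge, with its tip near crop (262,400). I'll firm the grip and lift straight up.

Emit:
step_arm(series=[0, 0, 0, 0, 0, 0, 0, 0, 0, 0, -0.02, 0, 0, 0, -0.05, 0, 0, 0, -0.08, 0, 0, 0, -0.11, 0, 0, 0, -0.14, 0, 0, 0, -0.165, 0], gripper=0, newtons=60)

```text
time: 14.68
tool_pos: [0.5397, 0.3465, 0.4067]
tcp_rot: [2.214, 2.227, 0.005]
wrist_force: [-0.3, 0.3, -1.2]
width: 0.268
grip_force: 59.0
```

Emit:
step_arm(series=[0, 0, -0.02, 0, 0, 0, -0.035, 0, 0, 0, -0.045, 0, 0, 0, -0.045, 0, 0, 0, -0.045, 0, 0, 0, -0.045, 0, 0, 0, -0.045, 0, 0, 0, -0.045, 0])

```text
time: 15.68
tool_pos: [0.5393, 0.3465, 0.4479]
tcp_rot: [-2.215, -2.228, 0.001]
wrist_force: [0.0, 0.3, -0.8]
width: 0.269
grip_force: 58.9
```

```bash
python3 b.py; python3 - <<'E'
from h import *
p=viewer.read_camera("side"); d=viewer.spot_point(p,"turner_tip")[:1]; print(d)
if d:
    for z in(.154,.22,.3,.4): print(on_plane(p,d[0]["point"],z))
d=viewer.spot_point(p,"cover_grip")[:1]; print(on_plane(p,d[0]["point"],.112) if d else d)
save(p,"s5.png")
E
```

```text
15.675 [ 0.0006  0.3404 -0.754 ] [ 0.1024 -0.0017  0.0535] 0.26865390824027446 [0.5393 0.3465 0.4479]
{'point': [278.0, 209.5], 'score': 0.87} discriminant 0.0018004507439681496
tilt deg 28.94806264531199 [ 0.0507 -0.0017 -0.0281]
tilt deg -65.16851378088023 [ 0.0243 -0.0025  0.0526]
[{'point': [329.9, 191.6], 'score': 0.71}]
[0.42479566 0.00282757 0.154     ]
[0.47537736 0.06295893 0.22      ]
[0.5366885  0.13584544 0.3       ]
[0.61332743 0.22695358 0.4       ]
[ 0.53718325 -0.05693074  0.112     ]
```

View pics/s5.png

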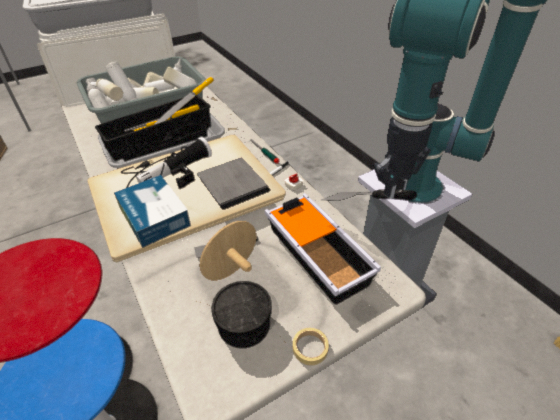

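The turner is held still with its tip at z ≈ 0.30 m. The cover is open and the bystanders are where they were. I'm handing in.

```bash
python3 -c "from workcell import job; print(job.finish_job())"
```

```text
the job is handed in; nothing more can be done
None
```

I slid the cover open to its stop, tilted the turner handle-up and drew it out diagonally. It was handed in at about 15.8 s, held still with its lowest point near z = 0.30 m (0.154 m needed), and no bystander looked moved; no verdict was returned.

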